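Put the long-nose pliers away in a part-extension drawer

TASK

Put the blue-handled long-nose pliers away in the upper drawer of the small blue-and-grey drawer unit, flat on the drawer's bottom and lengthwise from front to back, and shut the drawer fully. The runners let it out only about half its depth, so the pliers will only go in at a slant, one end first under the top of the unit; somewhere in the rear half, out of sight, lies a steel drilling jig, and the pliers must come to lie beside it, not on it. Leave the other things on the bench where they are.

Things in the scene. Friction and masses are not known exactly. Their poses are not given: they have to be found in the camera images.
- long_nose: pliers with blue dipped handles, flat on the bench, nose roughly away from the robot: 167 long, 45 wide over the handles, 13 thick, 0.16 kg. Origin: middle of the underside. Nose tip at y = -83, handle ends at y = +83, z up. Two handles from y = -5 to +83, 38 to 44 over both at y = +15 to +60, a gap between them; nose 22 wide, rivet at y = -28
- drawer_unit: steel bench unit, blue carcass with two grey-fronted drawers one above the other, fixed to the bench: 225 deep (x), 198 wide (y), 140 high. Origin: centre of its underside; x points to its back, its front plane is at x = -112.5, z up. The top panel is 10 thick (underside at z = 130) and begins at the front plane; above its top there is free room
- upper_drawer (a joint): how far the upper drawer is out (along the unit's -x): 0 shut, 0.098 at its stop; runners drag about 7 N. Inside 205 long, 158 wide; at the stop only its front 94 mm is open from above. Side and back walls 44 high above its floor; front 14 thick, 49 high above its floor (top 127 above the bench); floor to underside of the unit's top 52
- upper_handle (a point): middle of the bar of the upper drawer's steel bow handle, 36 in front of the drawer's front face, 105 above the bench; bar 8 thick, straight along y for 74, 28 to 32 of free room behind it. Moves with the drawer; axes as the unit's
- upper_floor (a point): centre of the upper drawer's inside floor (78 above the bench). Moves with the drawer; axes as the unit's: front wall at x = -102, back wall +99, side walls at y = -79 and +79. In its rear half, hidden under the unit's top, lies a loose steel drilling jig, 50 long (front to back), 32 wide, 16 high, its front end 20 to 48 behind the centre; how far left or right is not told
- crimper: bystander: crimping pliers with black handles, 193 x 45 x 13, flat on the bench; origin: middle of the underside, nose to -y
- side_cutter: bystander: side cutters with red handles, 146 x 45 x 13, flat on the bench; origin: middle of the underside
- multimeter: bystander: digital multimeter, 140 x 68 x 43; origin: centre of the underside
- relay: bystander: grey plug-in relay standing on the bench, 22 x 28 x 36; origin: centre of the underside
- terminal_blue: bystander: blue rail terminal lying on its side, 40 x 48 x 10; origin: centre of the underside
- pill_bottle: bystander: white screw-cap bottle, 40 across, 80 high; origin: centre of the underside
Not all that is in view belongs to the job. Leave any turquoise look-alike of the long_nose alone.

How it is judged:
By the outcome, as a careful person would: the job done as asked, in the order asked, and still so for the second after the job is handed in, with the robot touching nothing.
It also fails if it takes over 69 s, if anything falls off the work surface, if the arm or the gripper's body presses on something with over 40 N, if the wrist force passes 120 N, or if a joint passes its speed limit or range.

ROBOT

A 7-joint arm with a two-finger parallel gripper is mounted at the origin on a cart in front of the work surface, level with it; the furniture and walls round the work are solid. World frame = base frame: x ahead of the robot, y to its left, z up, the work surface at z = 0. Lengths are in m, angles in rad, forces in N, time in s.
With the tool pointing down it reaches from about 0.425 to 0.825 m from the base axis. Payload 3.6 kg.
Tool frame: the origin (TCP) lies midway between the tips of the shut fingers; the grasp point (between the pads) lies 19 mm behind it; z points along the fingers, y is the line along which they close (so a half turn about z gives the same grasp; the last joint's range is limited). The gripper opens to 93 mm and grips with 3 to 60 N. Pads are 15 mm wide; open, the fingers measure 128 mm over their backs; the gripper's body (75 mm by 188 mm) begins 65 mm behind the grasp point.
Start: joints at [-1.22, 0.615, -0.013, 1.423, 0.008, 1.103, -0.04], TCP at [0.24, 0.604, 0.219] pointing down, gripper open.
Joint ranges: [-3.12, 3.12], [-0.3, 2.06], [-1.34, 1.32], [0.26, 2.42], [-1.36, 4.5], [0.01, 1.98], [-2.84, 2.84]. Speed limits (rad/s): [2.79, 2.79, 3.14, 3.14, 3.14, 3.14, 3.14].

INTERFACE

Orientations are given as a unit quaternion [x, y, z, w].
In Python, from workcell import * gives the robot as it stands.
- The arm moves only by the shell command python3 -m pendant 'ROWS'. ROWS is JSON, a list of rows, each an object of numbers: "x", "y", "z": the shift along the tool's x, y, z in m; "turn": the turn about the tool's z in degrees; "gripper": the finger opening in m, from 0 to 0.093. A call has 1 to 20 rows; each row is the pose to reach, as a shift and turn from the pose commanded when the call began, along the tool's axes at that moment; what a row does not reach only later rows make up. A row lasts 1/8 s, in which the tool goes at most 62.5 mm and 10.7 degrees, less where a joint would pass 70% of its speed; a pose out of reach is approached as far as the arm can. A call with a gripper value outside its range is refused whole. The fingers move at their own pace and stop on an object; the grip force is fixed at half the most. Time passes only in rows, so rows that repeat a pose let the fingers close. It gives the time, the measured TCP pose, the force, the opening and the grip force at its end, in the units of the state.
- state(): the state, without advancing time (a new reading comes with each control period).
- capture(name): name is "scene" or "top"; returns a dict with "frame" (480x640x3 uint8, blue, green, red), "camera_matrix" (3x3 intrinsics, pixels), "k1" (the pictures are not rectified: a ray, as slopes to the right and down, at radius r is drawn at 1 + k1 r^2 times it, then the intrinsics apply), "world_to_cam" (4x4, takes a point from world to camera coordinates). Camera axes: x right, y down, z forward; pixel columns grow to the right and rows downward; lengths in m; the calibration is good to about 2 mm. A picture is of the moment at which its call begins. There is no depth.
- sign_off(): hands the job in; it is judged then, once.
Trained networks look in a picture, given as the dict that the camera call returned (one of the last four; its "shot" number tells which), for a name from the list of things; names that differ only in an ending like _2 or _b are one class to them, and where a whole thing is asked for, a point or a joint stands for the part that bears it (a point fixed in the world has none). Each returns a list of dicts, best first, with "score" (0 to 1); they miss things now and then, are a little off and sometimes report something else, mostly with a low value. They report only what shows in the picture. A call takes as long as a camera call. They do not tell look-alikes from the thing itself.
- regions_of(query, picture): "pixels" (480x640 bool, what is visible of it) and "box" ([left, top, right, bottom] in pixels, round what is visible of it).
The state is a dict: "t": time; "joint_pos": joint angles; "joint_velocities": joint speeds; "joint_torque": joint torques, N m; "position": TCP position; "orientation": TCP orientation; "ft_force": force on the tool from outside, world axes, zero at the start; "torque": the same for the moment, N m; "width": opening from 0.0 (shut) to 1.0 (fully open); "grasp_force": force on a finger pad.
Only numpy, scipy, OpenCV 4.12 (cv2) and the standard library are available. Lean on these libraries where they do the work, as an engineer would, in place of code of your own. Each camera call takes 0.05 s, during which the arm holds its last target. There are 200 camera calls.

## Working session

There is one attempt and no reset: what is moved stays moved. The work goes in short steps, Python scripts to look and compute and a shell command to move; the robot and the scene stay as the last step left them, time stands still between calls to the robot, and variables do not carry over. Pictures are saved under pics/ and viewed, at most 10 in all, crops included, and the job is handed in when it is done.

```bash
ls; mkdir -p pics; cat > h.py <<'E'
from workcell import *
import numpy as np, cv2
from scipy.spatial.transform import Rotation as R
def dist(k1): return np.array([k1,0,0,0.])
def proj(c,P):
    P=np.atleast_2d(P).astype(float); T=c["world_to_cam"]
    q=P@T[:3,:3].T+T[:3,3]; s=q[:,:2]/q[:,2:]; r2=(s**2).sum(1,keepdims=True)
    s=s*(1+c["k1"]*r2); K=c["camera_matrix"]
    return np.c_[s[:,0]*K[0,0]+K[0,2], s[:,1]*K[1,1]+K[1,2]]
def unproj(c,uv,z):
    K=c["camera_matrix"]; uv=np.atleast_2d(uv).astype(float)
    d=(uv-[K[0,2],K[1,2]])/[K[0,0],K[1,1]]; s=d.copy()
    for _ in range(20): s=d/(1+c["k1"]*(s**2).sum(1,keepdims=True))
    T=c["world_to_cam"]; Rm=T[:3,:3]; o=-Rm.T@T[:3,3]
    r=np.c_[s,np.ones(len(s))]@Rm
    return o+r*((z-o[2])/r[:,2])[:,None]
E
python3 - <<'E'
from h import *
for n in ["scene","top"]:
    c=capture(n); cv2.imwrite(f"pics/{n}0.png",c["frame"])
    T=c["world_to_cam"]; print(n,-T[:3,:3].T@T[:3,3],T[2,:3],c["k1"],c["camera_matrix"][0,0])
    for q in ["long_nose","drawer_unit","upper_drawer","crimper","side_cutter","multimeter","relay","terminal_blue","pill_bottle"]:
        print(q,[(round(r["score"],2),[int(v) for v in r["box"]],) for r in regions_of(q,c)][:3])
print(state())
E
```

```text
pics
scene [-0.17993552 -0.42312511  0.97803413] [ 0.61170664  0.29160406 -0.73537886] -0.08405983635214152 516.5770697590862
long_nose [(0.7, [363, 285, 409, 339]), (0.69, [205, 250, 239, 297])]
drawer_unit [(0.61, [251, 140, 364, 253]), (0.28, [248, 196, 321, 239])]
upper_drawer [(0.62, [254, 199, 324, 241])]
crimper [(0.68, [170, 202, 212, 247])]
side_cutter [(0.95, [361, 371, 430, 393])]
multimeter [(0.73, [250, 198, 322, 240])]
relay [(0.79, [458, 331, 469, 351]), (0.61, [434, 272, 483, 326])]
terminal_blue [(0.69, [254, 144, 364, 253]), (0.66, [420, 336, 441, 355])]
pill_bottle [(0.67, [207, 171, 223, 197])]
top [ 0.22784982 -0.07360642  1.59674743] [ 0.20047088 -0.00541722 -0.97968468] -0.14734752647298954 621.7581132483025
long_nose [(0.71, [213, 268, 269, 313]), (0.7, [384, 240, 403, 297])]
drawer_unit [(0.73, [239, 130, 320, 247]), (0.51, [457, 270, 471, 280])]
upper_drawer [(0.61, [243, 219, 321, 246])]
crimper [(0.66, [167, 215, 185, 290])]
side_cutter [(0.79, [402, 311, 447, 353])]
multimeter [(0.9, [433, 207, 459, 257])]
relay []
terminal_blue [(0.67, [432, 276, 447, 297])]
pill_bottle [(0.62, [164, 185, 183, 212])]
{'t': 1.0, 'joint_pos': array([-1.21951611,  0.61490049, -0.01255257,  1.42341014,  0.00809344,
        1.10338021, -0.04038973]), 'joint_velocities': array([ 0.0001007 ,  0.00023683,  0.00143465, -0.0029999 , -0.000675  ,
       -0.00030892,  0.0024182 ]), 'joint_torque': array([ 5.56977575e-04, -4.58823466e+01,  2.08922792e-01, -1.66037732e+01,
       -6.11557486e-02,  1.31296882e-02,  4.05269554e-05]), 'position': array([0.23974786, 0.60413993, 0.21863667]), 'orientation': array([ 1.87763489e-01,  9.82214270e-01, -2.24581941e-05, -1.14731147e-05]), 'ft_force': array([ 0.4753091 ,  0.40847509, -0.85168929]), 'torque': array([-0.03823562,  0.02695168,  0.00346775]), 'grasp_force': 0.0, 'width': 0.9982911464474388}
```

```bash
python3 - <<'E'
import cv2,numpy as np
a=cv2.imread("pics/top0.png")[120:370,140:490]; b=cv2.imread("pics/scene0.png")
cv2.imwrite("pics/v1.png",cv2.resize(a,None,fx=2.28,fy=2.28,interpolation=cv2.INTER_CUBIC))
cv2.imwrite("pics/v2.png",cv2.resize(b[120:420,140:500],None,fx=2,fy=2,interpolation=cv2.INTER_CUBIC))
E
```

```text
(no output)
```

View pics/v1.png

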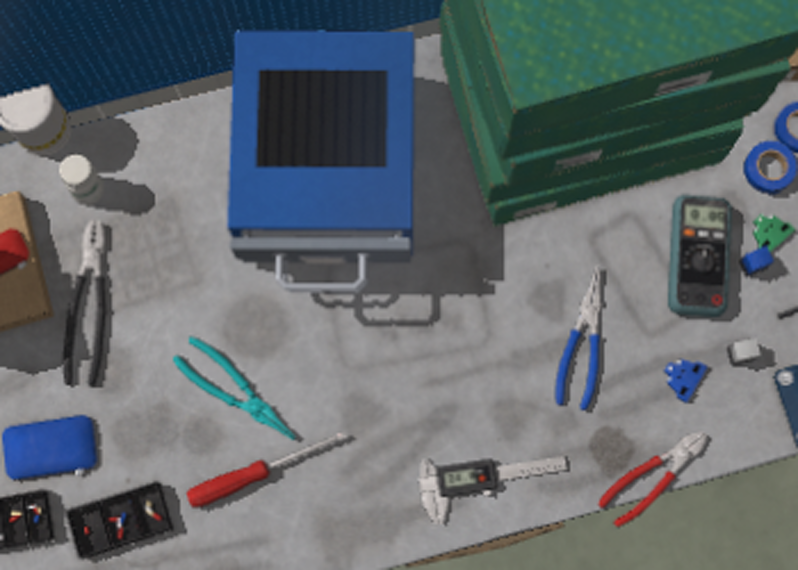

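View pics/v2.png

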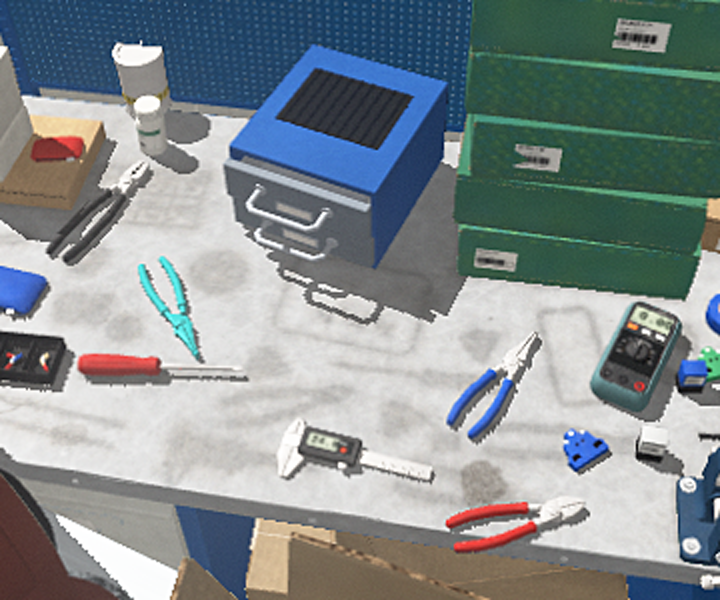

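The top view shows the blue pliers at about (393,268), a turquoise look-alike at (241,290), the black crimper at (176,252) and the red cutters at (425,332). The unit stands at about (281,185) with both drawers shut. I choose the blue-handled pair at (393,268).

```bash
cat > m.py <<'E'
from h import *
from scipy.optimize import least_squares
def loc(pose,P): 
    x,y,a=pose; P=np.atleast_2d(P).astype(float); c,s=np.cos(a),np.sin(a)
    return np.c_[x+c*P[:,0]-s*P[:,1], y+s*P[:,0]+c*P[:,1], P[:,2]]
E
python3 - <<'E'
from m import *
t=capture("top"); s=capture("scene")
C=np.array([[.1125,.099,.14],[.1125,-.099,.14],[-.1125,-.099,.14],[-.1125,.099,.14]])
pt=np.array([(235,31),(413,33),(411,234),(229,230)])/2.28+[140,120]
ps=np.array([(321,45),(446,84),(375,194),(230,150)])/2+[140,120]
f=lambda p:np.r_[(proj(t,loc(p,C))-pt).ravel(),(proj(s,loc(p,C))-ps).ravel()]
r=least_squares(f,[.6,0,0],loss="soft_l1"); print("unit",r.x,np.round(r.fun,1))
for c,n in((t,"t"),(s,"s")):
    for g in regions_of("long_nose",c):
        m=g["pixels"]; px=np.argwhere(m)[:,::-1]; hsv=cv2.cvtColor(c["frame"],cv2.COLOR_BGR2HSV)[m]
        w=unproj(c,px,.0065)[:,:2]; rc=cv2.minAreaRect((w*1000).astype(np.float32))
        sat=hsv[:,1]>120
        hw=w[sat].mean(0); mu=w.mean(0)
        print(n,np.median(hsv[sat,0]),"rect",np.round(rc[0],1),np.round(rc[1],1),round(rc[2],1),"mean",mu,"handles",hw, "nose",w[~sat].mean(0))
fr=t["frame"].copy(); 
for p in proj(t,loc(r.x,C)): cv2.circle(fr,tuple(int(v) for v in p),0,(0,0,255),-1)
a=cv2.resize(fr[230:305,365:425],None,fx=7,fy=7,interpolation=cv2.INTER_CUBIC)
b=cv2.resize(fr[120:250,230:330],(404,525),interpolation=cv2.INTER_NEAREST)
cv2.imwrite("pics/v3.png",np.hstack([a[:525,:390],b]))
E
```

```text
unit [ 0.7008283   0.01709198 -0.01113129] [ 0.1  0.3  1.1  0.1  1.1 -0.6 -1.   0.3 -4.4 -0.5  1.7 -0.3  0.2  0.7
 -1.7 -1.8]
t 111.0 rect [ 499.3 -275.6] [ 47.1 152.6] 74.7 mean [ 0.49274284 -0.27189798] handles [ 0.46485833 -0.26687581] nose [ 0.52159364 -0.27709418]
t 90.0 rect [441.3 131.9] [128.2  42. ] 45.6 mean [0.4434781 0.1247981] handles [0.44292118 0.12502707] nose [0.44970107 0.12223955]
t 109.0 rect [590.2  28.2] [205.8  72.1] 87.8 mean [0.60044582 0.02897779] handles [0.62675564 0.08041267] nose [0.59982677 0.02776756]
s 111.0 rect [ 452.  -384.8] [39.4 47. ] 58.8 mean [ 0.45074559 -0.38808956] handles [ 0.45009722 -0.38876974] nose [ 0.46120608 -0.37711595]
s 90.0 rect [434.6 117.3] [169.9  42.5] 52.7 mean [0.43611567 0.1211099 ] handles [0.4363601  0.12255633] nose [0.43482093 0.11344837]
s 111.0 rect [ 495.3 -276.4] [ 43.1 157.1] 77.4 mean [ 0.48951746 -0.27462526] handles [ 0.46275954 -0.26930254] nose [ 0.52392049 -0.28146876]
```

View pics/v3.png

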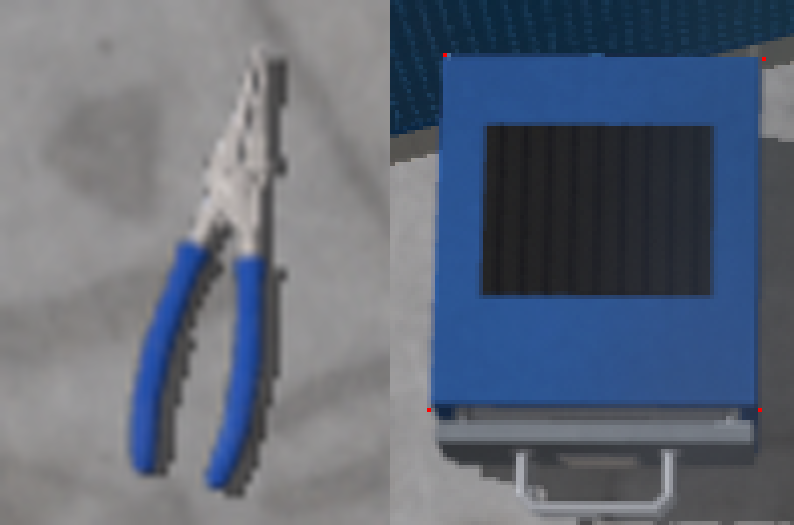

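The crop confirms blue handles, with the nose tip near (402,237) and the handle ends near (386,297) and (396,299). The upper handle bar is centred near (281,246). Next I refine the poses.

```bash
cat >> m.py <<'E'
def go(x,y,z,ang,s=None):
    "tool-axis shift and turn to bring TCP to x,y,z with tool y axis at world angle ang (deg, mod 180)"
    s=s or state(); M=R.from_quat(s["orientation"]).as_matrix()
    d=M.T@(np.array([x,y,z])-s["position"]); a=np.degrees(np.arctan2(M[1,1],M[0,1]))
    t=(a-ang+90)%180-90
    print("shift",np.round(d*1000,1),"turn",round(t,1),"(alt %.1f)"%(t-180 if t>0 else t+180),"j7",round(np.degrees(s["joint_pos"][6]),1))
E
python3 - <<'E'
from m import *
t=capture("top"); s=capture("scene")
for c in(t,s):
    hsv=cv2.cvtColor(c["frame"],cv2.COLOR_BGR2HSV)
    m=np.zeros((480,640),np.uint8)
    if c is t: m[128:230,235:330]=cv2.inRange(hsv,(100,120,100),(125,255,255))[128:230,235:330]
    if c is t:
        n,l,st,_=cv2.connectedComponentsWithStats(m); k=1+np.argmax(st[1:,4]); px=np.argwhere(l==k)[:,::-1]
        h=cv2.convexHull(px.astype(np.float32))[:,0]
        print(cv2.minAreaRect((unproj(c,h,.14)[:,:2]*1000).astype(np.float32)), st[k])
        print(cv2.approxPolyDP(h[:,None],4,True)[:,0].tolist())
print("bar",unproj(t,[[280.7,245.7],[262.2,245.7],[299.3,245.7]],.105))
p=unproj(t,[[402.4,237.1],[385.7,297.4],[395.7,299.3]],.0065);print(p); 
# scene: nose tip, handle ends from v2
q=unproj(s,np.array([(536,334),(450,424),(474,434)])/2+[140,120],.0065);print(q)
print("bar scene",unproj(s,np.array([(250,206),(328,226)])/2+[140,120],.105))
for P in(p,q):
    e=(P[1]+P[2])/2; d=e-P[0]; print("len",np.linalg.norm(d),"mid",(e+P[0])/2,"dir tip->handle deg",np.degrees(np.arctan2(d[1],d[0])))
E
```

```text
((705.7726440429688, 19.657188415527344), (194.15878295898438, 222.00405883789062), 89.95213317871094) [ 240  133   81   87 4437]
[[320.0, 219.0], [240.0, 219.0], [244.0, 133.0], [320.0, 134.0]]
bar [[ 0.53611175  0.01893772  0.105     ]
 [ 0.53612078  0.06435667  0.105     ]
 [ 0.53610349 -0.02666144  0.105     ]]
[[ 0.57949893 -0.29414507  0.0065    ]
 [ 0.42044635 -0.24675789  0.0065    ]
 [ 0.41543743 -0.27252328  0.0065    ]]
[[ 0.57740437 -0.29373298  0.0065    ]
 [ 0.41956775 -0.24706956  0.0065    ]
 [ 0.41849777 -0.27566563  0.0065    ]]
bar scene [[ 0.54153427  0.06178138  0.105     ]
 [ 0.55061705 -0.03686238  0.105     ]]
len 0.16520059897958492 mid [ 0.49872041 -0.27689283  0.0065    ] dir tip->handle deg 167.94420228748749
len 0.1616449285654176 mid [ 0.49821856 -0.27755029  0.0065    ] dir tip->handle deg 168.4498736886559
```

```bash
python3 - <<'E'
from m import *
t=capture("top"); s=capture("scene")
g=t["frame"][216:254,270:292].mean(1).astype(int)
X=unproj(t,[[281,r] for r in range(216,254)],.105)[:,0]; X2=unproj(t,[[281,r] for r in range(216,254)],.127)[:,0]
for r in range(38): print(216+r,g[r].tolist(),round(X[r],4),round(X2[r],4))
u=(.706,.0195,0)
for d in(0,.005,.01):
  print(d,"bar ends scene px*2",((proj(s,loc(u,[[-.1585-d,.037,.105],[-.1585-d,-.037,.105]]))-[140,120])*2).round().tolist(), "front top corners",((proj(s,loc(u,[[-.1225-d,.09,.127],[-.1225-d,-.09,.127]]))-[140,120])*2).round().tolist())
go(.535,.018,.2,0)
E
```

```text
216 [142, 84, 47] 0.6112 0.6055
217 [142, 84, 47] 0.6086 0.603
218 [143, 84, 47] 0.6061 0.6005
219 [128, 76, 43] 0.6035 0.598
220 [95, 65, 49] 0.601 0.5955
221 [85, 76, 73] 0.5984 0.593
222 [89, 85, 84] 0.5959 0.5905
223 [84, 79, 78] 0.5934 0.588
224 [113, 106, 102] 0.5908 0.5855
225 [132, 123, 118] 0.5883 0.583
226 [133, 124, 119] 0.5857 0.5805
227 [133, 125, 119] 0.5832 0.578
228 [124, 116, 111] 0.5807 0.5755
229 [89, 84, 80] 0.5781 0.573
230 [63, 58, 56] 0.5756 0.5705
231 [63, 58, 56] 0.5731 0.568
232 [76, 71, 70] 0.5706 0.5655
233 [86, 84, 86] 0.568 0.563
234 [88, 88, 91] 0.5655 0.5605
235 [82, 82, 83] 0.563 0.558
236 [77, 76, 77] 0.5605 0.5556
237 [77, 76, 76] 0.5579 0.5531
238 [78, 77, 77] 0.5554 0.5506
239 [79, 77, 78] 0.5529 0.5481
240 [79, 78, 78] 0.5504 0.5456
241 [80, 78, 79] 0.5479 0.5432
242 [79, 78, 79] 0.5454 0.5407
243 [77, 76, 76] 0.5429 0.5382
244 [138, 133, 131] 0.5404 0.5358
245 [165, 159, 156] 0.5379 0.5333
246 [141, 136, 134] 0.5354 0.5308
247 [117, 112, 111] 0.5329 0.5284
248 [106, 104, 103] 0.5304 0.5259
249 [122, 121, 123] 0.5279 0.5234
250 [132, 132, 133] 0.5254 0.521
251 [125, 124, 125] 0.5229 0.5185
252 [112, 111, 112] 0.5204 0.5161
253 [110, 109, 110] 0.5179 0.5136
0 bar ends scene px*2 [[256.0, 204.0], [312.0, 223.0]] front top corners [[231.0, 159.0], [366.0, 203.0]]
0.005 bar ends scene px*2 [[254.0, 207.0], [310.0, 226.0]] front top corners [[229.0, 162.0], [364.0, 206.0]]
0.01 bar ends scene px*2 [[252.0, 210.0], [308.0, 228.0]] front top corners [[227.0, 164.0], [362.0, 209.0]]
shift [-490.6 -435.9   18.7] turn 68.4 (alt -111.6) j7 -2.3
```

```bash
R='{"x":-0.481,"y":-0.439,"z":0.02,"turn":68.4,"gripper":0.05}'; python3 -m pendant '[{"x":-0.481,"y":-0.439,"z":0.02,"turn":68.4,"gripper":0.05},{"x":-0.481,"y":-0.439,"z":0.02,"turn":68.4,"gripper":0.05},{"x":-0.481,"y":-0.439,"z":0.02,"turn":68.4,"gripper":0.05},{"x":-0.481,"y":-0.439,"z":0.02,"turn":68.4,"gripper":0.05},{"x":-0.481,"y":-0.439,"z":0.02,"turn":68.4,"gripper":0.05},{"x":-0.481,"y":-0.439,"z":0.02,"turn":68.4,"gripper":0.05},{"x":-0.481,"y":-0.439,"z":0.02,"turn":68.4,"gripper":0.05},{"x":-0.481,"y":-0.439,"z":0.02,"turn":68.4,"gripper":0.05},{"x":-0.481,"y":-0.439,"z":0.02,"turn":68.4,"gripper":0.05},{"x":-0.481,"y":-0.439,"z":0.02,"turn":68.4,"gripper":0.05},{"x":-0.481,"y":-0.439,"z":0.02,"turn":68.4,"gripper":0.05},{"x":-0.481,"y":-0.439,"z":0.02,"turn":68.4,"gripper":0.05},{"x":-0.481,"y":-0.439,"z":0.02,"turn":68.4,"gripper":0.05},{"x":-0.481,"y":-0.439,"z":0.02,"turn":68.4,"gripper":0.05}]'
python3 -c "
from m import *
go(.525,.019,.086,0)"
```

```text
t: 3.15
position: [0.5244, 0.0209, 0.1987]
orientation: [0.706, 0.708, 0.0, -0.001]
ft_force: [-0.8, -0.9, -0.1]
width: 0.536
grasp_force: 0.0
shift [ -2.1   0.7 112.7] turn 0.2 (alt -179.8) j7 7.5
```

```bash
python3 -m pendant '[{"x":-0.002,"z":0.06,"gripper":0.05},{"x":-0.002,"z":0.113,"gripper":0.05},{"x":-0.002,"z":0.113,"gripper":0.05},{"x":-0.002,"z":0.113,"gripper":0.05},{"x":-0.002,"z":0.113,"gripper":0.0},{"x":-0.002,"z":0.113,"gripper":0.0},{"x":-0.002,"z":0.113,"gripper":0.0},{"x":-0.002,"z":0.113,"gripper":0.0}]'
python3 -m pendant '[{"y":-0.015,"gripper":0},{"y":-0.03,"gripper":0},{"y":-0.045,"gripper":0},{"y":-0.06,"gripper":0},{"y":-0.068,"gripper":0},{"y":-0.074,"gripper":0},{"y":-0.078,"gripper":0},{"y":-0.078,"gripper":0}]'
```

```text
validation failed for argument at $[0]...
validation failed for argument at $[0]...
```

```bash
python3 -m pendant '[{"x":-0.002,"y":0,"z":0.06,"turn":0,"gripper":0.05},{"x":-0.002,"y":0,"z":0.113,"turn":0,"gripper":0.05},{"x":-0.002,"y":0,"z":0.113,"turn":0,"gripper":0.05},{"x":-0.002,"y":0,"z":0.113,"turn":0,"gripper":0.05},{"x":-0.002,"y":0,"z":0.113,"turn":0,"gripper":0.0},{"x":-0.002,"y":0,"z":0.113,"turn":0,"gripper":0.0},{"x":-0.002,"y":0,"z":0.113,"turn":0,"gripper":0.0},{"x":-0.002,"y":0,"z":0.113,"turn":0,"gripper":0.0}]'
python3 -m pendant '[{"x":0,"y":-0.015,"z":0,"turn":0,"gripper":0},{"x":0,"y":-0.03,"z":0,"turn":0,"gripper":0},{"x":0,"y":-0.045,"z":0,"turn":0,"gripper":0},{"x":0,"y":-0.06,"z":0,"turn":0,"gripper":0},{"x":0,"y":-0.068,"z":0,"turn":0,"gripper":0},{"x":0,"y":-0.074,"z":0,"turn":0,"gripper":0},{"x":0,"y":-0.078,"z":0,"turn":0,"gripper":0},{"x":0,"y":-0.078,"z":0,"turn":0,"gripper":0}]'
```

```text
t: 4.15
position: [0.5303, 0.0168, 0.087]
orientation: [0.707, 0.707, 0.004, 0.004]
ft_force: [7.2, 0.5, -3.3]
width: 0.156
grasp_force: 3.6
t: 5.15
position: [0.4523, 0.0172, 0.0872]
orientation: [0.707, 0.707, 0.004, 0.004]
ft_force: [5.0, 1.5, 0.7]
width: 0.071
grasp_force: 30.0
```

```bash
python3 -m pendant '[{"x":0,"y":-0.004,"z":0,"turn":0,"gripper":0},{"x":0,"y":-0.008,"z":0,"turn":0,"gripper":0},{"x":0,"y":-0.008,"z":0,"turn":0,"gripper":0}]'
python3 - <<'E'
from m import *
t=capture("top");cv2.imwrite("pics/t4.png",t["frame"])
g=t["frame"][216:290,275:287].mean((1,2)).astype(int); print(g.tolist())
E
```

```text
t: 5.52
position: [0.449, 0.0172, 0.0873]
orientation: [0.707, 0.707, 0.007, 0.008]
ft_force: [12.3, 2.6, -9.8]
width: 0.071
grasp_force: 30.0
[99, 99, 99, 90, 76, 84, 92, 92, 92, 93, 92, 92, 92, 92, 140, 170, 174, 174, 122, 58, 60, 59, 57, 57, 57, 57, 57, 57, 57, 60, 63, 65, 67, 66, 62, 57, 55, 55, 56, 55, 54, 55, 56, 56, 55, 54, 50, 48, 47, 45, 44, 43, 43, 44, 43, 43, 43, 43, 42, 42, 42, 42, 41, 42, 42, 42, 42, 41, 41, 41, 42, 44, 46, 49]
```

```bash
python3 -m pendant '[{"x":0,"y":0.004,"z":0,"turn":0,"gripper":0.026},{"x":0,"y":0.004,"z":0,"turn":0,"gripper":0.026},{"x":0,"y":0.004,"z":0,"turn":0,"gripper":0.026},{"x":0,"y":0.004,"z":-0.05,"turn":0,"gripper":0.026},{"x":0,"y":0.004,"z":-0.11,"turn":0,"gripper":0.09}]'
python3 - <<'E'
from m import *
# pliers grasp at y=+45 along handle dir
mid=np.array([.4985,-.2772]); a=np.radians(168.2); g=mid+.045*np.array([np.cos(a),np.sin(a)]); print(g)
go(g[0],g[1],.15,78.2)
E
```

```text
t: 6.2
position: [0.441, 0.0166, 0.1959]
orientation: [0.708, 0.707, -0.002, -0.002]
ft_force: [0.6, -0.5, -0.4]
width: 0.34
grasp_force: 0.0
[ 0.45445097 -0.26799768]
shift [-284.5   14.    46. ] turn -78.3 (alt 101.7) j7 6.9
```

```bash
python3 -m pendant '[{"x":-0.2845,"y":0.014,"z":0.046,"turn":101.7,"gripper":0.09},{"x":-0.2845,"y":0.014,"z":0.046,"turn":101.7,"gripper":0.09},{"x":-0.2845,"y":0.014,"z":0.046,"turn":101.7,"gripper":0.09},{"x":-0.2845,"y":0.014,"z":0.046,"turn":101.7,"gripper":0.09},{"x":-0.2845,"y":0.014,"z":0.046,"turn":101.7,"gripper":0.09},{"x":-0.2845,"y":0.014,"z":0.046,"turn":101.7,"gripper":0.09},{"x":-0.2845,"y":0.014,"z":0.046,"turn":101.7,"gripper":0.09},{"x":-0.2845,"y":0.014,"z":0.046,"turn":101.7,"gripper":0.09},{"x":-0.2845,"y":0.014,"z":0.046,"turn":101.7,"gripper":0.09},{"x":-0.2845,"y":0.014,"z":0.046,"turn":101.7,"gripper":0.09},{"x":-0.2845,"y":0.014,"z":0.046,"turn":101.7,"gripper":0.09},{"x":-0.2845,"y":0.014,"z":0.046,"turn":101.7,"gripper":0.09}]'
python3 - <<'E'
from m import *
s=capture("scene");cv2.imwrite("pics/v4.png",cv2.resize(s["frame"][130:290,220:400],None,fx=3.7,fy=3.7,interpolation=cv2.INTER_CUBIC))
go(.4545,-.268,.003,78.2)
E
```

```text
t: 7.7
position: [0.4563, -0.2674, 0.1495]
orientation: [0.995, -0.102, -0.0, -0.0]
ft_force: [-0.1, 0.4, -0.0]
width: 0.973
grasp_force: 0.0
shift [ -1.8   0.9 146.6] turn 0.1 (alt -179.9) j7 -37.8
```

View pics/v4.png

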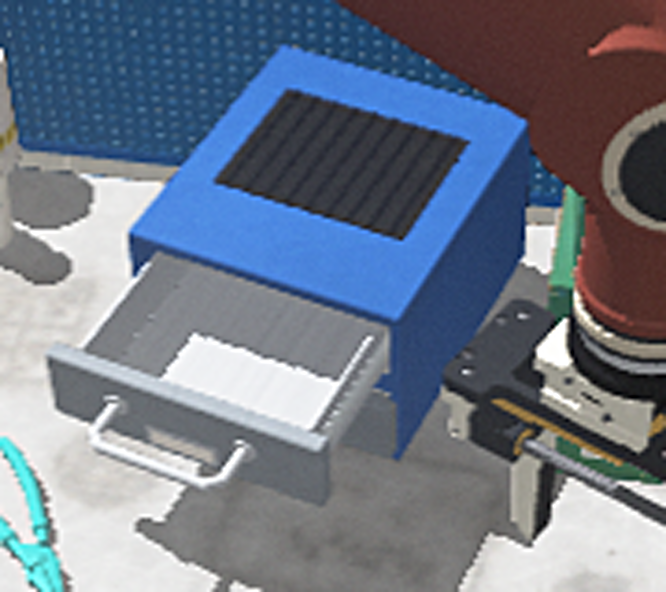

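The drawer is out to its stop and its front half is empty. Its floor shows at about (260,380) in the crop. The jig isn't visible, so I'll have to find its side by feel. Now I grasp the pliers and check for droop.

```bash
python3 -m pendant '[{"x":-0.002,"y":0.001,"z":0.06,"turn":0,"gripper":0.09},{"x":-0.002,"y":0.001,"z":0.12,"turn":0,"gripper":0.09},{"x":-0.002,"y":0.001,"z":0.146,"turn":0,"gripper":0.09},{"x":-0.002,"y":0.001,"z":0.146,"turn":0,"gripper":0.09},{"x":-0.002,"y":0.001,"z":0.146,"turn":0,"gripper":0.0},{"x":-0.002,"y":0.001,"z":0.146,"turn":0,"gripper":0.0},{"x":-0.002,"y":0.001,"z":0.146,"turn":0,"gripper":0.0},{"x":-0.002,"y":0.001,"z":0.146,"turn":0,"gripper":0.0},{"x":-0.002,"y":0.001,"z":0.146,"turn":0,"gripper":0.0}]'
python3 -m pendant '[{"x":0,"y":0,"z":-0.05,"turn":0,"gripper":0},{"x":0,"y":0,"z":-0.1,"turn":0,"gripper":0},{"x":0,"y":0,"z":-0.15,"turn":0,"gripper":0},{"x":0,"y":0,"z":-0.2,"turn":0,"gripper":0},{"x":0,"y":0,"z":-0.2,"turn":0,"gripper":0}]'
python3 - <<'E'
from m import *
s=capture("scene");a=cv2.resize(s["frame"][170:350,330:470],(466,600),interpolation=cv2.INTER_CUBIC)
b=s["frame"][190:240,240:330].astype(float); b=np.clip((b-40)*2.2,0,255).astype(np.uint8); b=cv2.resize(b,(333,185),interpolation=cv2.INTER_CUBIC)
o=np.zeros((600,799,3),np.uint8);o[:,:466]=a;o[:185,466:]=b
cv2.imwrite("pics/v5.png",o)
E
```

```text
t: 8.88
position: [0.4545, -0.2679, 0.0037]
orientation: [0.995, -0.102, -0.0, -0.0]
ft_force: [0.2, 1.0, -0.1]
width: 0.481
grasp_force: 1.4
t: 9.5
position: [0.4558, -0.2701, 0.207]
orientation: [0.995, -0.102, 0.003, 0.002]
ft_force: [0.7, 0.1, -2.2]
width: 0.47
grasp_force: 30.0
```

View pics/v5.png

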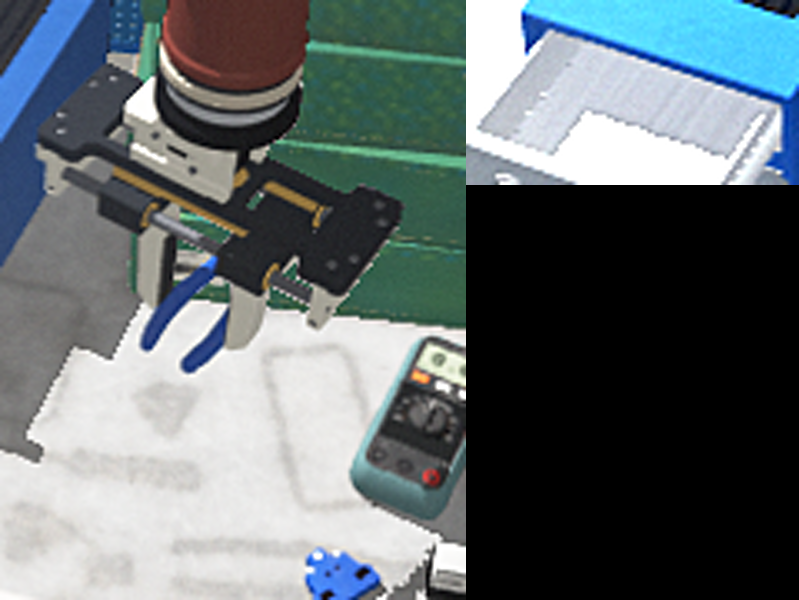

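```bash
python3 - <<'E'
from m import *
s=capture("scene"); st=state(); p=st["position"]
a=np.radians(168.2); d=np.array([np.cos(a),np.sin(a),0]); n=np.array([-d[1],d[0],0])
for pitch in(-15,0,15,30,45,60):
    c,q=np.cos(np.radians(pitch)),np.sin(np.radians(pitch))
    ends=[p+[0,0,.003]+.038*(d*c+[0,0,q])+k*n*.013 for k in(-1,1)]
    print(pitch,proj(s,ends).round(1).tolist(), "tip",proj(s,p+[0,0,.003]-.128*(d*c+np.array([0,0,q]))).round(1).tolist())
t=capture("top")
for r in regions_of("long_nose",s)+regions_of("long_nose",t): print(r["score"],r["box"])
cv2.imwrite("pics/v6.png",cv2.resize(t["frame"][190:320,350:450],(600,600*130//100))[:600])
E
```

```text
-15 [[371.1, 278.0], [382.5, 284.3]] tip [[420.8, 217.6]]
0 [[371.0, 275.2], [382.6, 281.6]] tip [[419.6, 227.7]]
15 [[371.7, 271.5], [383.4, 277.9]] tip [[416.5, 239.8]]
30 [[373.2, 267.2], [384.9, 273.6]] tip [[411.7, 253.0]]
45 [[375.2, 262.6], [387.0, 268.9]] tip [[405.5, 266.8]]
60 [[377.7, 257.9], [389.5, 264.2]] tip [[398.2, 280.4]]
0.73 [371.7, 248.2, 396.3, 283.7]
0.69 [207.6, 251.5, 239.8, 298.0]
0.17 [232.4, 195.4, 322.2, 264.2]
0.64 [214.7, 267.7, 239.7, 287.6]
0.61 [408.4, 281.2, 411.9, 286.1]
```

```bash
python3 - <<'E'
from m import *
t=capture("top"); s=capture("scene")
for c in(t,s):
    for r in regions_of("pill_bottle",c)[:1]+regions_of("crimper",c)[:1]: 
        b=r["box"]; print(r["score"],b,unproj(c,[[(b[0]+b[2])/2,b[1]],[(b[0]+b[2])/2,b[3]]],.04).round(3).tolist())
go(.46,.08,.205,168)
go(.62,.1365,.19,0)
E
```

```text
0.76 [167.8, 186.5, 184.6, 211.7] [[0.709, 0.301, 0.04], [0.64, 0.297, 0.04]]
0.89 [165.1, 216.2, 184.7, 288.9] [[0.628, 0.3, 0.04], [0.438, 0.291, 0.04]]
0.91 [205.6, 170.9, 222.4, 194.0] [[0.717, 0.331, 0.04], [0.634, 0.278, 0.04]]
0.68 [177.0, 201.1, 213.2, 250.0] [[0.59, 0.309, 0.04], [0.443, 0.209, 0.04]]
shift [ -65.4 -342.2   -1.8] turn -89.8 (alt 90.2) j7 -41.2
shift [  79.7 -430.1   13.1] turn 78.2 (alt -101.8) j7 -41.2
```

```bash
python3 -m pendant '[{"x":-0.03,"y":-0.06,"z":0,"turn":0,"gripper":0},{"x":-0.065,"y":-0.12,"z":0,"turn":-10,"gripper":0},{"x":-0.065,"y":-0.18,"z":0,"turn":-20,"gripper":0},{"x":-0.065,"y":-0.24,"z":0,"turn":-30,"gripper":0},{"x":-0.065,"y":-0.3,"z":0,"turn":-40,"gripper":0},{"x":-0.065,"y":-0.342,"z":0,"turn":-50,"gripper":0},{"x":-0.02,"y":-0.37,"z":0,"turn":-60,"gripper":0},{"x":0.03,"y":-0.4,"z":0,"turn":-70,"gripper":0},{"x":0.06,"y":-0.43,"z":0,"turn":-80,"gripper":0},{"x":0.08,"y":-0.43,"z":0,"turn":-90,"gripper":0},{"x":0.08,"y":-0.43,"z":0,"turn":-101.8,"gripper":0},{"x":0.08,"y":-0.43,"z":0,"turn":-101.8,"gripper":0},{"x":0.08,"y":-0.43,"z":0,"turn":-101.8,"gripper":0}]'
python3 - <<'E'
from m import *
go(.62,.1365,.16,0)
E
```

```text
t: 11.68
position: [0.6201, 0.1363, 0.2035]
orientation: [0.708, 0.707, -0.0, -0.0]
ft_force: [0.5, 0.3, -1.2]
width: 0.472
grasp_force: 30.0
shift [ 0.2 -0.1 43.5] turn -0.1 (alt 179.9) j7 0.2
```

```bash
python3 -m pendant '[{"x":0,"y":0,"z":0.03,"turn":0,"gripper":0},{"x":0,"y":0,"z":0.057,"turn":0,"gripper":0},{"x":0,"y":0,"z":0.06,"turn":0,"gripper":0},{"x":0,"y":0,"z":0.063,"turn":0,"gripper":0},{"x":0,"y":0,"z":0.066,"turn":0,"gripper":0}]'
python3 -m pendant '[{"x":0,"y":0,"z":0.003,"turn":0,"gripper":0},{"x":0,"y":0,"z":0.006,"turn":0,"gripper":0},{"x":0,"y":0,"z":0.006,"turn":0,"gripper":0}]'
python3 - <<'E'
from m import *
s=capture("scene");cv2.imwrite("pics/v6.png",cv2.resize(s["frame"][110:290,170:350],None,fx=3.3,fy=3.3,interpolation=cv2.INTER_CUBIC))
E
```

```text
t: 12.3
position: [0.6209, 0.137, 0.1397]
orientation: [0.707, 0.707, 0.001, 0.0]
ft_force: [-3.6, 1.2, 5.1]
width: 0.468
grasp_force: 30.0
t: 12.68
position: [0.621, 0.1371, 0.1323]
orientation: [0.707, 0.708, 0.001, 0.0]
ft_force: [-2.0, 2.0, 4.5]
width: 0.47
grasp_force: 30.0
```

View pics/v6.png

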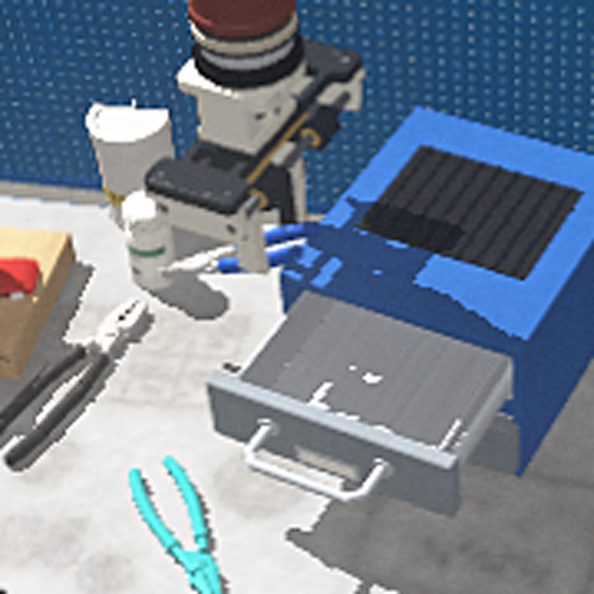

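The pliers pivot easily in the grip (about 5 N), the handles riding up on the unit's edge and the nose tip near crop (165,268). I'll estimate the pitch.

```bash
cat >> m.py <<'E'
def pl(p,ydir,pitch,L):
    "point on pliers L mm from the grasp toward nose, ydir = world angle of nose, pitch = nose down deg"
    a,b=np.radians(ydir),np.radians(pitch)
    return np.array(p)+[0,0,.003]+L/1000*np.array([np.cos(a)*np.cos(b),np.sin(a)*np.cos(b),-np.sin(b)])
E
python3 - <<'E'
from m import *
s=capture("scene"); p=state()["position"]
for q in(15,20,25,30,35,40): print(q,proj(s,pl(p,90,q,128)).round(1).tolist(),pl(p,90,q,128).round(3),proj(s,pl(p,90,q,-38)).round(1).tolist())
E
```

```text
15 [[213.0, 181.2]] [0.621 0.261 0.102] [[265.6, 185.6]]
20 [[214.7, 184.7]] [0.621 0.257 0.091] [[265.2, 184.5]]
25 [[216.7, 188.1]] [0.621 0.253 0.081] [[264.6, 183.4]]
30 [[218.9, 191.4]] [0.621 0.248 0.071] [[263.9, 182.3]]
35 [[221.3, 194.7]] [0.621 0.242 0.062] [[263.2, 181.2]]
40 [[224.0, 197.9]] [0.621 0.235 0.053] [[262.4, 180.2]]
```

```bash
python3 -m pendant '[{"x":0,"y":0,"z":0.002,"turn":0,"gripper":0},{"x":0,"y":0,"z":0.0035,"turn":0,"gripper":0},{"x":0,"y":0,"z":0.0035,"turn":0,"gripper":0},{"x":0,"y":0,"z":-0.05,"turn":0,"gripper":0},{"x":0,"y":0,"z":-0.108,"turn":0,"gripper":0},{"x":-0.0845,"y":-0.146,"z":-0.108,"turn":90,"gripper":0},{"x":-0.0845,"y":-0.146,"z":-0.108,"turn":90,"gripper":0},{"x":-0.0845,"y":-0.146,"z":-0.108,"turn":90,"gripper":0},{"x":-0.0845,"y":-0.146,"z":-0.108,"turn":90,"gripper":0},{"x":-0.0845,"y":-0.146,"z":-0.108,"turn":90,"gripper":0},{"x":-0.0845,"y":-0.146,"z":-0.108,"turn":90,"gripper":0},{"x":-0.0845,"y":-0.146,"z":-0.108,"turn":90,"gripper":0},{"x":-0.0845,"y":-0.146,"z":-0.108,"turn":90,"gripper":0},{"x":-0.0845,"y":-0.146,"z":-0.108,"turn":90,"gripper":0},{"x":-0.0845,"y":-0.146,"z":-0.108,"turn":90,"gripper":0},{"x":-0.0845,"y":-0.146,"z":-0.108,"turn":90,"gripper":0}]'
python3 - <<'E'
from m import *
s=capture("scene"); p=state()["position"]
for q in(25,30,35,40,45): print(q,proj(s,pl(p,0,q,128)).round(1).tolist(),pl(p,0,q,128).round(3),proj(s,pl(p,0,q,-38)).round(1).tolist())
for r in regions_of("long_nose",s): print(r["score"],r["box"])
cv2.imwrite("pics/v7.png",cv2.resize(s["frame"][110:290,190:370],None,fx=3.3,fy=3.3,interpolation=cv2.INTER_CUBIC))
go(.475,.0525,.16,90)
E
```

```text
t: 14.78
position: [0.474, 0.0514, 0.2392]
orientation: [1.0, 0.001, -0.001, 0.0]
ft_force: [-0.3, 0.1, -2.0]
width: 0.471
grasp_force: 30.0
25 [[276.1, 185.4]] [0.59  0.051 0.188] [[238.8, 204.1]]
30 [[275.4, 189.9]] [0.585 0.051 0.178] [[239.0, 202.6]]
35 [[274.4, 194.5]] [0.579 0.051 0.169] [[239.3, 201.1]]
40 [[273.3, 199.2]] [0.572 0.051 0.16 ] [[239.6, 199.5]]
45 [[272.0, 203.8]] [0.565 0.051 0.152] [[240.1, 197.9]]
0.64 [206.0, 252.9, 241.1, 298.7]
0.57 [232.8, 194.2, 273.3, 207.3]
shift [ 0.8 -1.  79.4] turn 0.1 (alt -179.9) j7 -71.1
```

View pics/v7.png

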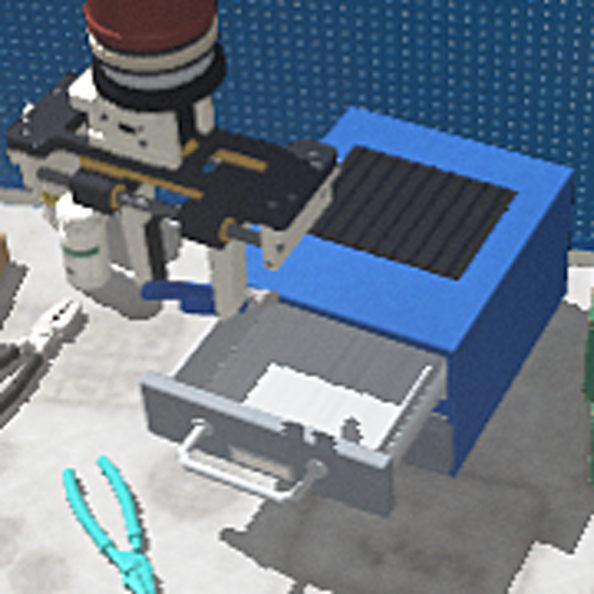

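The pliers are pitched about 40° nose down, with the nose tip at crop (272,295), the right way round in front of the drawer. I'll lower the nose into the opening and slide it under the top.

```bash
python3 -m pendant '[{"x":0.006,"y":-0.001,"z":0.03,"turn":0.1,"gripper":0},{"x":0.006,"y":-0.001,"z":0.055,"turn":0.1,"gripper":0},{"x":0.006,"y":-0.001,"z":0.073,"turn":0.1,"gripper":0},{"x":0.006,"y":-0.001,"z":0.073,"turn":0.1,"gripper":0}]'
python3 -m pendant '[{"x":0.015,"y":0,"z":0,"turn":0,"gripper":0},{"x":0.03,"y":0,"z":0,"turn":0,"gripper":0},{"x":0.04,"y":0,"z":0.002,"turn":0,"gripper":0},{"x":0.05,"y":0,"z":0.004,"turn":0,"gripper":0},{"x":0.05,"y":0,"z":0.004,"turn":0,"gripper":0}]'
```

```text
t: 15.38
position: [0.4795, 0.0527, 0.1657]
orientation: [1.0, -0.0, -0.001, 0.0]
ft_force: [-0.4, 0.5, -1.3]
width: 0.471
grasp_force: 30.0
t: 16.0
position: [0.5309, 0.0527, 0.1625]
orientation: [1.0, -0.0, 0.0, 0.0]
ft_force: [-1.0, 0.7, -2.7]
width: 0.472
grasp_force: 30.0
```

```bash
python3 -m pendant '[{"x":0.003,"y":0,"z":0.005,"turn":0,"gripper":0},{"x":0.006,"y":0,"z":0.01,"turn":0,"gripper":0},{"x":0.009,"y":0,"z":0.015,"turn":0,"gripper":0},{"x":0.009,"y":0,"z":0.0185,"turn":0,"gripper":0},{"x":0.009,"y":0,"z":0.0185,"turn":0,"gripper":0}]'
python3 -m pendant '[{"x":0.001,"y":0,"z":0.004,"turn":0,"gripper":0},{"x":0.001,"y":0,"z":0.008,"turn":0,"gripper":0},{"x":0.001,"y":0,"z":0.012,"turn":0,"gripper":0},{"x":0.001,"y":0,"z":0.012,"turn":0,"gripper":0}]'
python3 - <<'E'
from m import *
for c in (capture("scene"),capture("top")):
  p=state()["position"]
  for q in(0,10,20,30,40): print(q,proj(c,[pl(p,0,q,-38)+[0,.013,0],pl(p,0,q,-38)-[0,.013,0]]).round(1).tolist())
  for r in regions_of("long_nose",c): print(r["score"],r["box"])
E
```

```text
t: 16.62
position: [0.5399, 0.0526, 0.1439]
orientation: [1.0, -0.0, 0.0, 0.0]
ft_force: [1.1, -0.2, -0.4]
width: 0.468
grasp_force: 30.0
t: 17.12
position: [0.5405, 0.0528, 0.1318]
orientation: [1.0, -0.0, -0.0, 0.0]
ft_force: [0.0, 0.5, -0.1]
width: 0.467
grasp_force: 30.0
0 [[254.1, 224.3], [264.1, 227.7]]
10 [[254.0, 222.1], [263.9, 225.5]]
20 [[254.1, 219.6], [264.1, 223.0]]
30 [[254.4, 217.0], [264.5, 220.3]]
40 [[255.0, 214.2], [265.1, 217.5]]
0.73 [252.3, 205.1, 288.9, 223.5]
0.56 [206.5, 253.3, 239.8, 295.6]
0 [[260.3, 256.8], [271.1, 256.8]]
10 [[260.0, 256.0], [270.9, 256.1]]
20 [[259.8, 254.8], [270.7, 254.8]]
30 [[259.6, 253.2], [270.6, 253.2]]
40 [[259.4, 251.2], [270.4, 251.2]]
0.55 [219.7, 272.0, 264.5, 310.9]
0.52 [260.3, 246.7, 275.1, 251.8]
```

```bash
python3 -m pendant '[{"x":0.003,"y":0,"z":0.005,"turn":0,"gripper":0},{"x":0.005,"y":0,"z":0.01,"turn":0,"gripper":0},{"x":0.005,"y":0,"z":0.015,"turn":0,"gripper":0},{"x":0.005,"y":0,"z":0.02,"turn":0,"gripper":0},{"x":0.005,"y":0,"z":0.02,"turn":0,"gripper":0}]'
python3 -m pendant '[{"x":0,"y":0,"z":0.004,"turn":0,"gripper":0},{"x":0,"y":0,"z":0.008,"turn":0,"gripper":0},{"x":0,"y":0,"z":0.012,"turn":0,"gripper":0},{"x":0,"y":0,"z":0.012,"turn":0,"gripper":0}]'
```

```text
t: 17.95
position: [0.5454, 0.0525, 0.1117]
orientation: [1.0, -0.001, -0.0, 0.0]
ft_force: [-0.6, -0.2, 0.2]
width: 0.471
grasp_force: 30.0
t: 18.45
position: [0.5454, 0.0528, 0.0998]
orientation: [1.0, -0.0, -0.0, 0.0]
ft_force: [-1.2, -0.3, -0.4]
width: 0.47
grasp_force: 30.0
```

```bash
python3 -m pendant '[{"x":0,"y":0,"z":0.004,"turn":0,"gripper":0},{"x":0,"y":0,"z":0.008,"turn":0,"gripper":0},{"x":0,"y":0,"z":0.008,"turn":0,"gripper":0}]'
```

```text
t: 18.82
position: [0.5455, 0.0527, 0.0918]
orientation: [1.0, -0.0, -0.0, 0.0]
ft_force: [-1.1, -0.5, -1.0]
width: 0.473
grasp_force: 30.0
```

```bash
python3 -m pendant '[{"x":0,"y":0,"z":0.004,"turn":0,"gripper":0},{"x":0,"y":0,"z":0.007,"turn":0,"gripper":0},{"x":0,"y":0,"z":0.007,"turn":0,"gripper":0}]'
python3 -m pendant '[{"x":0,"y":0,"z":0.002,"turn":0,"gripper":0},{"x":0,"y":0,"z":0.003,"turn":0,"gripper":0},{"x":0,"y":0,"z":0.003,"turn":0,"gripper":0}]'
python3 - <<'E'
from m import *
c=capture("scene"); p=state()["position"]
for q in(-10,0,10): print(q,proj(c,[pl(p,0,q,-38)+[0,.013,0],pl(p,0,q,-38)-[0,.013,0]]).round(1).tolist())
hsv=cv2.cvtColor(c["frame"],cv2.COLOR_BGR2HSV); m=cv2.inRange(hsv,(105,120,40),(120,255,255))[:,240:300]; 
cv2.imwrite("pics/v8.png",cv2.resize(c["frame"][175:265,235:345],None,fx=6,fy=6,interpolation=cv2.INTER_CUBIC))
E
```

```text
t: 19.2
position: [0.5454, 0.0527, 0.0849]
orientation: [1.0, -0.0, -0.0, 0.0]
ft_force: [-0.6, 0.3, -0.2]
width: 0.468
grasp_force: 30.0
t: 19.58
position: [0.5453, 0.0527, 0.0822]
orientation: [1.0, -0.0, -0.0, -0.0]
ft_force: [-1.4, -0.2, 1.0]
width: 0.469
grasp_force: 30.0
-10 [[257.6, 239.5], [267.2, 242.9]]
0 [[257.3, 237.8], [266.9, 241.1]]
10 [[257.1, 235.7], [266.8, 239.1]]
```

View pics/v8.png

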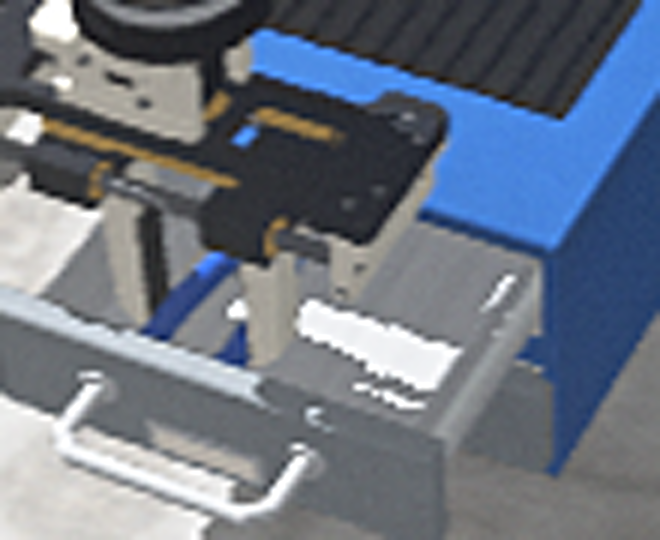

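```bash
python3 -m pendant '[{"x":0,"y":0,"z":0.001,"turn":0,"gripper":0},{"x":0,"y":0,"z":0.002,"turn":0,"gripper":0},{"x":0,"y":0,"z":0.002,"turn":0,"gripper":0}]'
python3 -m pendant '[{"x":0,"y":0,"z":0,"turn":0,"gripper":0.05},{"x":0,"y":0,"z":0,"turn":0,"gripper":0.05},{"x":0,"y":0,"z":0,"turn":0,"gripper":0.05},{"x":0,"y":0,"z":-0.04,"turn":0,"gripper":0.05},{"x":0,"y":0,"z":-0.1,"turn":0,"gripper":0.05},{"x":-0.06,"y":0,"z":-0.15,"turn":0,"gripper":0},{"x":-0.12,"y":0,"z":-0.15,"turn":0,"gripper":0},{"x":-0.12,"y":0,"z":-0.15,"turn":0,"gripper":0}]'
python3 - <<'E'
from m import *
s=capture("scene");t=capture("top")
a=cv2.resize(s["frame"][175:265,235:345],(500,409),interpolation=cv2.INTER_CUBIC)
b=cv2.resize(t["frame"][205:275,235:325],(290,226),interpolation=cv2.INTER_CUBIC)
o=np.zeros((409,790,3),np.uint8);o[:,:500]=a;o[:226,500:]=b;cv2.imwrite("pics/v9.png",o)
E
```

```text
t: 20.0
position: [0.5453, 0.0527, 0.0809]
orientation: [1.0, -0.0, -0.0, -0.0]
ft_force: [-3.6, 0.4, 5.4]
width: 0.47
grasp_force: 30.0
t: 21.0
position: [0.4216, 0.0529, 0.2301]
orientation: [1.0, -0.001, -0.002, -0.002]
ft_force: [0.0, -0.8, 0.1]
width: 0.265
grasp_force: 0.0
```

View pics/v9.png

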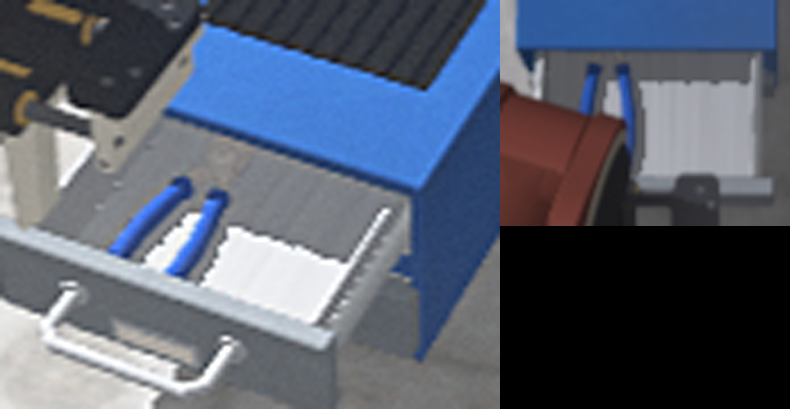

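```bash
python3 - <<'E'
from m import *
t=capture("top");s=capture("scene")
for a,b in(((275.3,215.),(264.2,225.8)),((282.3,217.5),(272.9,225.8))):
    r=least_squares(lambda P:np.r_[proj(s,P)[0]-a,proj(t,P)[0]-b],[.59,.05,.09]); print(r.x.round(4),r.fun.round(2))
# refine: blue blobs in the drawer, both views; compare extreme rear ends
for c,(y0,y1,x0,x1) in((s,(205,245,255,300)),(t,(221,250,255,280))):
    h=cv2.cvtColor(c["frame"],cv2.COLOR_BGR2HSV)[y0:y1,x0:x1]; m=cv2.inRange(h,(107,140,40),(120,255,255))
    n,l,st,ct=cv2.connectedComponentsWithStats(m)
    for k in range(1,n):
        if st[k,4]>6: print((st[k,:4]+[x0,y0,0,0]).tolist(),st[k,4])
for z in(.085,.09,.095): print(z,proj(s,[[.595,.0615,z],[.595,.0435,z]]).round(1).tolist(),proj(t,[[.595,.0615,z],[.595,.0435,z]]).round(1).tolist())
E
```

```text
[0.5905 0.0618 0.0876] [-0.03  0.01  0.03 -0.02]
[0.5896 0.0408 0.0887] [ 0.35 -0.07 -0.3   0.22]
[287, 205, 13, 5] 35
[259, 214, 18, 18] 93
[272, 217, 13, 19] 80
[260, 225, 6, 14] 48
[271, 225, 6, 25] 76
0.085 [[276.3, 214.6], [282.8, 216.8]] [[264.5, 224.3], [271.7, 224.3]]
0.09 [[276.2, 213.2], [282.7, 215.3]] [[264.3, 223.8], [271.5, 223.8]]
0.095 [[276.0, 211.7], [282.5, 213.9]] [[264.1, 223.3], [271.4, 223.3]]
```

Triangulation puts the handle roots at z = 0.088, 10 mm above the drawer floor, so the pliers lie flat. The nose is about 70 mm behind the centre, further than any jig in its path would have allowed. Now I close the drawer by pushing on the bar.

```bash
python3 -m pendant '[{"x":-0.002,"y":0.035,"z":0.04,"turn":0,"gripper":0},{"x":-0.002,"y":0.035,"z":0.09,"turn":0,"gripper":0},{"x":-0.002,"y":0.035,"z":0.138,"turn":0,"gripper":0},{"x":-0.002,"y":0.035,"z":0.138,"turn":0,"gripper":0},{"x":-0.002,"y":0.035,"z":0.138,"turn":0,"gripper":0}]'
python3 -m pendant '[{"x":0.01,"y":0,"z":0,"turn":0,"gripper":0},{"x":0.02,"y":0,"z":0,"turn":0,"gripper":0},{"x":0.03,"y":0,"z":0,"turn":0,"gripper":0},{"x":0.04,"y":0,"z":0,"turn":0,"gripper":0},{"x":0.05,"y":0,"z":0,"turn":0,"gripper":0},{"x":0.06,"y":0,"z":0,"turn":0,"gripper":0},{"x":0.07,"y":0,"z":0,"turn":0,"gripper":0},{"x":0.08,"y":0,"z":0,"turn":0,"gripper":0},{"x":0.09,"y":0,"z":0,"turn":0,"gripper":0},{"x":0.095,"y":0,"z":0,"turn":0,"gripper":0},{"x":0.1,"y":0,"z":0,"turn":0,"gripper":0}]'
```

```text
t: 21.82
position: [0.4252, 0.0171, 0.0929]
orientation: [1.0, -0.001, 0.001, 0.0]
ft_force: [0.2, -0.0, -0.2]
width: 0.002
grasp_force: 0.0
t: 23.2
position: [0.5203, 0.0177, 0.0928]
orientation: [1.0, -0.0, -0.003, -0.001]
ft_force: [-6.7, -1.0, 3.8]
width: 0.006
grasp_force: 3.7
```

```bash
python3 -m pendant '[{"x":0.006,"y":0,"z":0,"turn":0,"gripper":0},{"x":0.011,"y":0,"z":0,"turn":0,"gripper":0},{"x":0.014,"y":0,"z":0,"turn":0,"gripper":0},{"x":0.016,"y":0,"z":0,"turn":0,"gripper":0},{"x":0.016,"y":0,"z":0,"turn":0,"gripper":0}]'
```

```text
t: 23.82
position: [0.5336, 0.0177, 0.0927]
orientation: [1.0, -0.0, -0.006, -0.001]
ft_force: [-11.5, -1.6, 8.6]
width: 0.008
grasp_force: 5.8
```

```bash
python3 -m pendant '[{"x":0.004,"y":0,"z":0,"turn":0,"gripper":0},{"x":0.008,"y":0,"z":0,"turn":0,"gripper":0},{"x":0.008,"y":0,"z":0,"turn":0,"gripper":0},{"x":0.008,"y":0,"z":0,"turn":0,"gripper":0}]'
```

```text
t: 24.32
position: [0.5336, 0.0179, 0.092]
orientation: [1.0, -0.001, -0.014, -0.003]
ft_force: [-24.1, -0.4, 17.8]
width: 0.002
grasp_force: 12.1
```

```bash
python3 -m pendant '[{"x":-0.01,"y":0,"z":0,"turn":0,"gripper":0},{"x":-0.04,"y":0,"z":0,"turn":0,"gripper":0},{"x":-0.09,"y":0.06,"z":-0.06,"turn":0,"gripper":0},{"x":-0.09,"y":0.12,"z":-0.12,"turn":0,"gripper":0},{"x":-0.09,"y":0.18,"z":-0.12,"turn":0,"gripper":0},{"x":-0.09,"y":0.24,"z":-0.12,"turn":0,"gripper":0},{"x":-0.09,"y":0.24,"z":-0.12,"turn":0,"gripper":0},{"x":-0.09,"y":0.24,"z":-0.12,"turn":0,"gripper":0}]'
python3 - <<'E'
from m import *
t=capture("top");s=capture("scene")
g=t["frame"][216:254,270:292].mean((1,2)).astype(int);print(g.tolist())
a=cv2.resize(t["frame"][120:370,140:490],(400,286));b=cv2.resize(s["frame"][130:280,220:400],(400,333),interpolation=cv2.INTER_CUBIC)
o=np.zeros((333,800,3),np.uint8);o[:286,:400]=a;o[:,400:]=b;cv2.imwrite("pics/v10.png",o)
E
```

```text
t: 25.32
position: [0.4576, -0.2269, 0.2147]
orientation: [1.0, -0.003, 0.002, 0.002]
ft_force: [0.3, 0.1, -0.6]
width: 0.008
grasp_force: 0.0
[101, 101, 101, 92, 73, 79, 121, 139, 129, 94, 66, 66, 76, 94, 88, 70, 65, 77, 93, 92, 85, 85, 86, 84, 148, 177, 152, 119, 109, 145, 165, 145, 132, 141, 146, 137, 123, 121]
```

View pics/v10.png

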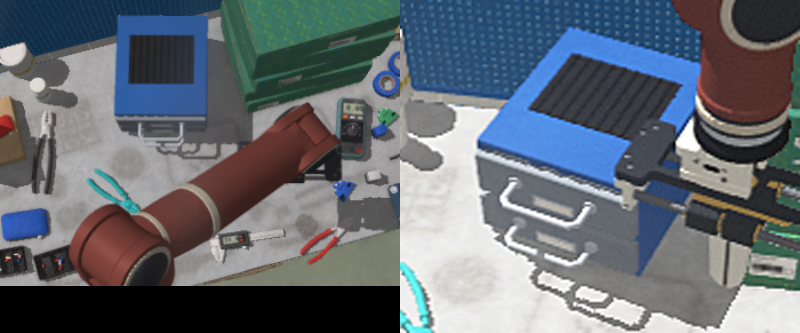

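The upper drawer is flush with the lower one, with its bar now at row 241 (245 when it stood ajar at the start). The bystanders are where they were.

```bash
python3 -c "
from workcell import *
print(sign_off())"
```

```text
the job is handed in; nothing more can be done
None
```

The blue-handled long-nose pliers lie flat and lengthwise in the upper drawer, the drawer is fully shut, and the job is handed in at about 25 s; the jig was never seen, so lying beside it is inferred from the pliers measuring flat with the nose about 70 mm behind the drawer's centre.

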